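# Find the bowed hoop-stand base with a straightedge

### The arm

A 6-joint arm with a two-finger parallel gripper is mounted at the origin on the work surface. World frame = base frame: x ahead of the robot, y to its left, z up, the work surface at z = 0. Lengths are in m, angles in rad, forces in N, time in s.
With the tool pointing down it reaches from about 0.375 to 0.975 m from the base axis. Payload 3.8 kg.
Tool frame: the origin (TCP) lies on the mounting face of the last link; the fingertips stand 173 mm ahead of it and the grasp point (between the pads) lies 155 mm ahead of it; z points along the fingers, y is the direction in which the jaws open and shut (so a half turn about z gives the same grasp; the last joint's range is limited). The gripper opens to 85 mm and grips with 20 to 120 N. Pads are 22 mm wide; open, the fingers measure 114 mm over their backs; the gripper's body (76 mm by 85 mm) begins 54 mm behind the grasp point. The pads swing forward as they close: fully open they stand 13 mm farther back than shut.
Start: joints at [1.196, 0.264, 1.604, -0, 1.274, -0.037], TCP at [0.224, 0.637, 0.405] pointing down, gripper open.
Joint ranges: [-2.63, 2.63], [-0.94, 2.18], [0.31, 2.57], [-1.31, 4.45], [0, 2.66], [-2.55, 2.55]. Speed limits (rad/s): [2.57, 2.57, 3.14, 3.14, 3.14, 3.14].

### API

Orientations are given as a rotation vector (axis times angle).
In Python, from bench import monitor, camera, order gives the robot as it stands.
- The arm moves only by the tool step_arm, never from a script. Its argument "motion" is text: rows parted by semicolons, each of 7 numbers parted by spaces: the closure, from 0 (fully open) to 1 (shut), then the shift along the tool's x, y, z in m, then the turn, a rotation vector about the tool's x, y, z in rad. A call has 1 to 10 rows; each row shifts and turns the commanded pose from where the row before left it, along the tool's axes as they then stand; what a row does not reach is not made up. A row lasts 1/10 s, in which the tool goes at most 50 mm and 8.59 degrees, less where a joint would pass 70% of its speed; a pose out of reach is approached as far as the arm can. A call with a gripper value outside its range is refused whole. The fingers move at their own pace and stop on an object; "grip_force" is the grip in N (left out, the last holds). Time passes only in rows, so rows that do not move let the fingers close. It gives the time, the measured TCP pose, the force and the opening at its end, in the units of the state.
- monitor.get_state(): the state, without advancing time (a new reading comes with each control period).
- camera(name): name is "scene" or "top" or "wrist"; returns a dict with "pixels" (420x560x3 uint8, red, green, blue), "vfov" (degrees; the focal length in pixels is half the picture's height over the tangent of half this angle, whatever the lens; pixels are square), "cx", "cy" (the principal point, pixels), "camera_from_world" (4x4, takes a point from world to camera coordinates); the wrist camera has in their place "tool_from_camera" (4x4, takes a point from camera to tool coordinates, whose origin is the TCP and whose axes are the flange's). Camera axes: x right, y down, z forward; pixel columns grow to the right and rows downward; lengths in m; the calibration is good to about 2 mm. The wrist camera is an equidistant fisheye: a pixel r from the principal point sees the ray r / f radians off the axis. A picture is of the moment at which its call begins: read the wrist's pose just before it. There is no depth.
- order.sign_off(): hands the job in, once; it reports no verdict.
The state is a dict: "time_s": time; "joints": joint angles; "joint_vel": joint speeds; "tau": joint torques, N m; "eef_pos": TCP position; "orientation": TCP orientation; "ft_force": force on the tool from outside, world axes, zero at the start; "moment": the same for the moment, N m; "width": finger opening in m.
Only numpy, scipy, OpenCV 4.12 (cv2) and the standard library are available. Lean on these libraries where they do the work, as an engineer would, in place of code of your own. Each camera call takes 0.05 s, during which the arm holds its last target. There are 200 camera calls.

### The job

One of the two hoop-stand base plates in the steel tray is bowed up in the middle. Lay the straightedge centred and lengthwise on a plate, let go, and press gently on its plain end and then on its holed end: on the bowed plate it rocks over, on the sound one it does not. When both ends have been pressed in that order on the plate that rocks, leave the straightedge lying on that plate, and disturb nothing else.

Things in the scene. Friction and masses are not known exactly. Their poses are not given: they have to be found in the camera images.
- straightedge: Aluminium bar 200 mm long, 30 mm wide, 8 mm thick, lying flat, about 0.26 kg, with an upright black grip on its middle: 16 mm thick (body x), 50 mm long (body y), rising from 8 to 52 mm above the underside; carry it by this grip. Origin: centre of the underside; body y runs along the bar towards the plain end, x across, z up. It balances 15 mm from there towards the heavier holed end. On the bowed plate it lies tipped 0.028 rad, on the sound one level.
- end_plain: The last 40 mm of the bar at its +y end, solid, 30 x 40 x 8 mm, part of the bar. Origin: centre of its underside, 80 mm from the bar's origin. A press with closed fingers of 6 to 12 N is right, held for about half a second; more than 18 N is too much. Pressing it 75 mm from the bar's origin keeps well inside the plate.
- end_holed: The last 40 mm of the bar at its -y end, steel, with a 9 mm hanging hole 10 mm from the tip, otherwise the same size. Origin: centre of its underside, 80 mm from the bar's origin. Pressed in the same way. Laid centred on the bowed plate, the bar falls back to this end when let go.
- tray: Fixed steel tray 250 x 270 mm, rim 12 mm high. Origin: centre of the underside. Two fixed white plates 60 mm wide (tray x), 200 mm long (tray y) lie 60 mm apart on mats and give 0.06 mm per newton. One face is flat; the other falls 2.8 mm from a cross ridge at its middle to each end. Both bear a grey line across the middle and look the same; which is which changes, and so does the height of each, by 1.5 mm up or down.
- near_face (a point): Centre of the face of the plate on the robot's side of the tray (tray x = -60 mm), 24 mm above the table, which is the mean height: the real face lies up to 1.5 mm higher or lower; a bowed one has its ridge 1.4 mm above that and its ends 1.4 mm below. Axes as the tray's.
- far_face (a point): The same point of the other plate (tray x = +60 mm).
- vial_tray: Closed bead vial, 21 mm across, 40 mm tall, standing in the tray at one end of the gap between the plates. Origin: centre of its foot. Leave alone.
- vial_table: Another such vial, standing on the table. Leave alone.
- tape_holder: Grey silicone tape holder 60 x 45 mm with a roll, 61 mm tall. Origin: centre of its underside. Leave alone.
There are look-alikes about, which are no part of the job. Leave any green look-alike of the straightedge alone.

How it is judged:
On the way, in this order (a step that is already met when the one before it is completed fails the run):
1. the plain end is pressed down with over 4 N on the bowed plate, the straightedge tipping to that end (((horizontal distance between straightedge and near_face below 0.02 m and angle between the y axis of straightedge and the y axis of tray, either way round below 0.12 rad and z of straightedge in the frame of near_face between -0.008 and 0.008 m and angle between straightedge's own y axis and vertical between 1.5208 and 1.6208 rad and angle between straightedge's own x axis and vertical between 1.53 and 1.61 rad and angle between straightedge's own y axis and vertical above 1.5848 rad and contact force between the fingers and end_plain above 4 N) or (horizontal distance between straightedge and far_face below 0.02 m and angle between the y axis of straightedge and the y axis of tray, either way round below 0.12 rad and z of straightedge in the frame of far_face between -0.008 and 0.008 m and angle between straightedge's own y axis and vertical between 1.5208 and 1.6208 rad and angle between straightedge's own x axis and vertical between 1.53 and 1.61 rad and angle between straightedge's own y axis and vertical above 1.5848 rad and contact force between the fingers and end_plain above 4 N))), for 0.2 s.
2. then the holed end is pressed down with over 4 N, the straightedge rocking over to that end (((horizontal distance between straightedge and near_face below 0.02 m and angle between the y axis of straightedge and the y axis of tray, either way round below 0.12 rad and z of straightedge in the frame of near_face between -0.008 and 0.008 m and angle between straightedge's own y axis and vertical between 1.5208 and 1.6208 rad and angle between straightedge's own x axis and vertical between 1.53 and 1.61 rad and angle between straightedge's own y axis and vertical below 1.5568 rad and contact force between the fingers and end_holed above 4 N) or (horizontal distance between straightedge and far_face below 0.02 m and angle between the y axis of straightedge and the y axis of tray, either way round below 0.12 rad and z of straightedge in the frame of far_face between -0.008 and 0.008 m and angle between straightedge's own y axis and vertical between 1.5208 and 1.6208 rad and angle between straightedge's own x axis and vertical between 1.53 and 1.61 rad and angle between straightedge's own y axis and vertical below 1.5568 rad and contact force between the fingers and end_holed above 4 N))), for 0.2 s.
At the end, for the whole second after the job is handed in: The straightedge rests, released and still, on the bowed plate: within 20 mm of the centre of its face, within 0.12 rad of its length, tipped 0.014 to 0.05 rad to one end as only the bowed plate makes it (((horizontal distance between straightedge and near_face below 0.02 m and angle between the y axis of straightedge and the y axis of tray, either way round below 0.12 rad and z of straightedge in the frame of near_face between -0.008 and 0.008 m and angle between straightedge's own y axis and vertical between 1.5208 and 1.6208 rad and angle between straightedge's own x axis and vertical between 1.53 and 1.61 rad) or (horizontal distance between straightedge and far_face below 0.02 m and angle between the y axis of straightedge and the y axis of tray, either way round below 0.12 rad and z of straightedge in the frame of far_face between -0.008 and 0.008 m and angle between straightedge's own y axis and vertical between 1.5208 and 1.6208 rad and angle between straightedge's own x axis and vertical between 1.53 and 1.61 rad)) and (angle between straightedge's own y axis and vertical above 1.5848 rad or angle between straightedge's own y axis and vertical below 1.5568 rad) and linear speed of straightedge below 0.01 m/s and angular speed of straightedge below 0.05 rad/s); the robot touches nothing.
It fails at once if the plain end is pressed with more than 18 N (contact force between the fingers and end_plain above 18 N).
It fails at once if the holed end is pressed with more than 18 N (contact force between the fingers and end_holed above 18 N).
It fails at once if a vial or the tape holder is moved more than 20 mm (distance of any of vial_tray, vial_table, tape_holder from where it was at the start of the episode above 0.02 m).
It also fails if it takes over 72 s, if anything falls off the work surface, if the arm or the gripper's body presses on something with over 40 N, if the wrist force passes 120 N, or if a joint passes its speed limit or range.

## Working session

There is one attempt and no reset: what is moved stays moved. The work goes in short steps, Python scripts to look and compute and a tool call to move; the robot and the scene stay as the last step left them, time stands still between calls to the robot, and variables do not carry over. Pictures are saved under pics/ and viewed, about 8 in all and at most 12, crops included, and the job is handed in when it is done.

Besides the shell and the picture viewer there is one more tool, called after ">>>" as name(argument=value, ...), one argument or row to a line, values as JSON. step_arm: Moves the arm, as the interface text tells. Its arguments: {"type":"object","properties":{"motion":{"type":"string"},"grip_force":{"type":"number"}},"required":["motion"]}

```bash
mkdir -p pics
cat > h.py <<'E'
import numpy as np,cv2
from bench import monitor,camera,order
from scipy.spatial.transform import Rotation as R
def snap(n,f):
    s=monitor.get_state(); c=camera(n); cv2.imwrite('pics/'+f+'.png',c['pixels'][:,:,::-1]); np.save('pics/'+f+'.npy',dict(c=c,s=s),allow_pickle=True); return c,s
def ld(f):
    d=np.load('pics/'+f+'.npy',allow_pickle=True).item(); return d['c'],d['s']
def ray(c,s,u,v):
    p=c['pixels'].shape; f=p[0]/2/np.tan(np.radians(c['vfov'])/2)
    x,y=u-c['cx'],v-c['cy']
    if 'camera_from_world' in c:
        T=np.linalg.inv(c['camera_from_world']); d=np.array([x/f,y/f,1])
    else:
        r=np.hypot(x,y);t=r/f; d=np.array([np.sin(t)*x/max(r,1e-9),np.sin(t)*y/max(r,1e-9),np.cos(t)])
        W=np.eye(4);W[:3,:3]=R.from_rotvec(s['orientation']).as_matrix();W[:3,3]=s['eef_pos'];T=W@c['tool_from_camera']
    d=T[:3,:3]@d; return T[:3,3],d/np.linalg.norm(d)
def atz(c,s,u,v,z):
    o,d=ray(c,s,u,v); return o+d*(z-o[2])/d[2]
def tri(*obs): # (c,s,u,v)
    A=np.zeros((3,3));b=np.zeros(3);rs=[ray(*q) for q in obs]
    for o,d in rs: M=np.eye(3)-np.outer(d,d);A+=M;b+=M@o
    X=np.linalg.solve(A,b); return X,[np.linalg.norm((np.eye(3)-np.outer(d,d))@(X-o)) for o,d in rs]
E
python3 - <<'E'
from h import *
a,s=snap('top','top0');b,_=snap('scene','sc0');print(s)
print(a['vfov'],a['camera_from_world'],b['camera_from_world'])
E
```

```text
{'time_s': 0.0, 'joints': array([ 1.19610709e+00,  2.64742500e-01,  1.60537130e+00, -1.11198996e-05,
        1.27371411e+00, -3.69091226e-02]), 'joint_vel': array([ 1.31164723e-03, -8.44106956e-05,  6.55969487e-04,  4.31520327e-04,
       -1.55321068e-04, -9.49365382e-04]), 'tau': array([-4.17261137e-03, -5.15127218e+01, -3.67300200e+01, -4.85661876e-04,
        1.32826509e-02,  3.29049624e-05]), 'eef_pos': array([0.22357284, 0.63653119, 0.40337024]), 'orientation': array([-0.52798458, -3.09645288,  0.00343997]), 'ft_force': array([-0.53603642, -0.36411276,  0.43172066]), 'moment': array([ 0.01031165, -0.0262148 , -0.02489387]), 'width': 0.08541110228884943}
42.12247909891549 [[ 0.01800446 -0.9998134   0.00699989 -0.06068859]
 [-0.99244602 -0.01872065 -0.12124538  0.49804797]
 [ 0.1213538  -0.00476406 -0.99259788  1.07736169]
 [ 0.          0.          0.          1.        ]] [[ 0.26356348  0.96447582 -0.01790757 -0.07933723]
 [ 0.70487341 -0.20522862 -0.67899536 -0.35168464]
 [-0.65854975  0.16633581 -0.73392413  1.22897026]
 [ 0.          0.          0.          1.        ]]
```

View pics/top0.png

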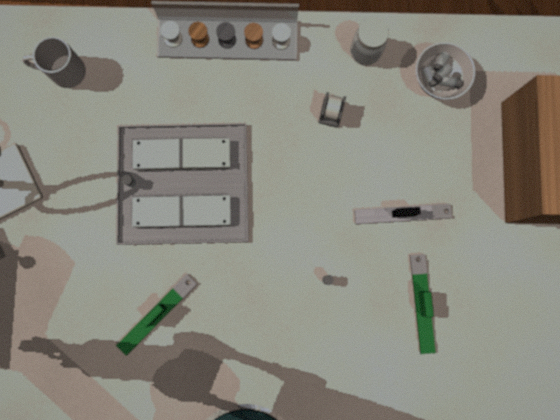

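View pics/sc0.png

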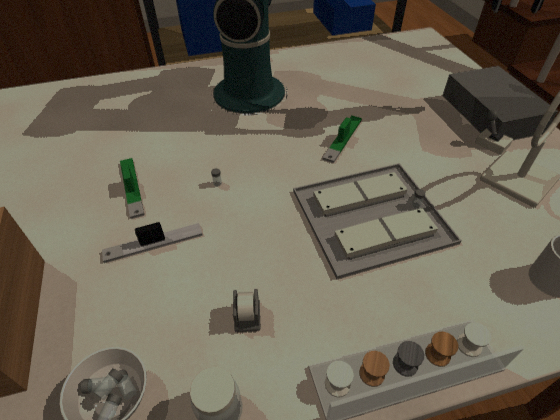

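The top view shows the grey straightedge at about (404,214), with its plain end left at (355,217) and its hole right at (446,211). The tray is centred near (184,184), with a vial in its gap at (131,181). The other vial is at (328,280) and the tape holder at (333,108). The scene view shows the same layout, with the bar hole at (109,254) and the grip at (150,233).

Run:
```python
from h import *
np.set_printoptions(precision=4,suppress=True)
t,s=ld('top0');c,_=ld('sc0')
P={'hole':((446,211),(109,253)),'plain':((355,217),(202,231)),'griptop':((406,211),(150,228)),
'near mid':((182,212),(361,193)),'far mid':((181,154),(387,233)),'vialtray':((130,178),(419,192)),'vialtable':((327,279),(216,173))}
for k,(a,b) in P.items(): print(k,*tri((t,s,*a),(c,s,*b)))
for k,(u,v) in dict(nl=(133,213),nr=(231,211),fl=(134,155),fr=(231,153)).items(): print(k,atz(t,s,u,v,.024))
for k,(u,v) in dict(pl=(355,217),ho=(446,211),r=(453,211)).items(): print(k,atz(t,s,u,v,.008))
# segmentation of bar/plates from top for angles
for k,(y0,y1,x0,x1) in dict(near=(193,231,128,236),far=(135,173,128,236)).items():
    g=cv2.cvtColor(t['pixels'],cv2.COLOR_RGB2GRAY)[y0:y1,x0:x1]
    _,m=cv2.threshold(g,0,255,cv2.THRESH_OTSU); q=cv2.findContours(m,0,2)[0]; q=np.vstack([w for w in q if cv2.contourArea(w)>100]); r=cv2.minAreaRect(q)
    bx=cv2.boxPoints(r)+[x0,y0]; print(k,r[1],bx.round(1).tolist(),[atz(t,s,*p,.024)[:2].round(4).tolist() for p in bx], atz(t,s,*bx.mean(0),.024))
```

```text
hole [ 0.5117 -0.4053  0.0065] [np.float64(0.0012944498710940012), np.float64(0.0012944498710938759)]
plain [ 0.497  -0.2173 -0.0044] [np.float64(0.001445649118573474), np.float64(0.0014456491185734677)]
griptop [ 0.505  -0.3132  0.0463] [np.float64(0.00022041892614317626), np.float64(0.00022041892614336217)]
near mid [0.4993 0.1428 0.0107] [np.float64(0.00159744660907348), np.float64(0.0015974466090734882)]
far mid [0.6212 0.1486 0.0104] [np.float64(0.0005291854056473312), np.float64(0.0005291854056473567)]
vialtray [0.562  0.2436 0.0456] [np.float64(0.000865652623266623), np.float64(0.000865652623266622)]
vialtable [ 0.3666 -0.158   0.0329] [np.float64(0.0008956190383275212), np.float64(0.0008956190383274915)]
nl [0.4932 0.2388 0.024 ]
nr [0.5011 0.0391 0.024 ]
fl [0.6139 0.2427 0.024 ]
fr [0.6221 0.0425 0.024 ]
pl [ 0.4954 -0.2169  0.008 ]
ho [ 0.5115 -0.4062  0.008 ]
r [ 0.5118 -0.4207  0.008 ]
near (28.99251365661621, 98.65634155273438) [[130.4, 197.0], [229.0, 194.8], [229.7, 223.8], [131.0, 226.0]] [[0.526, 0.2458], [0.5345, 0.0442], [0.4748, 0.0412], [0.4665, 0.2415]] [0.5004 0.1432 0.024 ]
far (28.65169334411621, 97.61116027832031) [[131.4, 139.4], [229.0, 137.2], [229.6, 165.8], [132.0, 168.0]] [[0.6468, 0.2498], [0.6556, 0.0477], [0.595, 0.0446], [0.5865, 0.2454]] [0.6209 0.147  0.024 ]
```

```bash
cat >> h.py <<'E'
def plan(pos,ang,n,g=0,s=None):
    """rows to reach world pos with tool y at world angle ang (mod pi), tool down"""
    s=s or monitor.get_state(); R0=R.from_rotvec(s['orientation']); p0=np.array(s['eef_pos'])
    best=None
    for a in (ang,ang+np.pi):
        y=np.array([np.cos(a),np.sin(a),0]);z=np.array([0,0,-1.]);x=np.cross(y,z)
        w=(R0.inv()*R.from_matrix(np.c_[x,y,z])).as_rotvec()
        if best is None or np.linalg.norm(w)<np.linalg.norm(best): best=w
    w=best; dp=(np.array(pos)-p0)/n; out=[]
    for i in range(n):
        d=(R0*R.from_rotvec(w*i/n)).inv().apply(dp)
        out.append(' '.join([f'{g:g}']+[f'{v:.4f}' for v in d]+[f'{v:.4f}' for v in w/n]))
    for i in range(0,n,10): print('; '.join(out[i:i+10]))
def st():
    s=monitor.get_state(); y=R.from_rotvec(s['orientation']).as_matrix()
    print(round(s['time_s'],2),s['eef_pos'].round(4),'yang',np.arctan2(y[1,1],y[0,1]).round(4),'z',y[:,2].round(3),'F',s['ft_force'].round(2),'w',round(s['width'],4),'q',s['joints'].round(2))
E
python3 - <<'E'
from h import *
print(camera('wrist')['tool_from_camera'].round(3),camera('wrist')['vfov'])
plan((.54,.14,.38),.04,13)
E
```

```text
[[-0.002 -0.962 -0.272  0.07 ]
 [ 1.    -0.002 -0.    -0.001]
 [-0.    -0.272  0.962  0.032]
 [ 0.     0.     0.     1.   ]] 65.70646984690485
0 -0.0356 -0.0280 0.0019 -0.0001 0.0001 0.0918; 0 -0.0380 -0.0246 0.0019 -0.0001 0.0001 0.0918; 0 -0.0401 -0.0210 0.0019 -0.0001 0.0001 0.0918; 0 -0.0419 -0.0172 0.0019 -0.0001 0.0001 0.0918; 0 -0.0433 -0.0133 0.0019 -0.0001 0.0001 0.0918; 0 -0.0443 -0.0093 0.0018 -0.0001 0.0001 0.0918; 0 -0.0450 -0.0052 0.0018 -0.0001 0.0001 0.0918; 0 -0.0453 -0.0011 0.0018 -0.0001 0.0001 0.0918; 0 -0.0452 0.0031 0.0018 -0.0001 0.0001 0.0918; 0 -0.0447 0.0072 0.0018 -0.0001 0.0001 0.0918
0 -0.0439 0.0113 0.0018 -0.0001 0.0001 0.0918; 0 -0.0426 0.0153 0.0018 -0.0001 0.0001 0.0918; 0 -0.0411 0.0191 0.0018 -0.0001 0.0001 0.0918
```

>>> step_arm(
  motion="0 -0.0356 -0.0280 0.002 0 0 0.0918; 0 -0.0380 -0.0246 0.002 0 0 0.0918; 0 -0.0401 -0.0210 0.002 0 0 0.0918; 0 -0.0419 -0.0172 0.002 0 0 0.0918; 0 -0.0433 -0.0133 0.002 0 0 0.0918; 0 -0.0443 -0.0093 0.002 0 0 0.0918; 0 -0.0450 -0.0052 0.002 0 0 0.0918; 0 -0.0453 -0.0011 0.002 0 0 0.0918; 0 -0.0452 0.0031 0.002 0 0 0.0918; 0 -0.0447 0.0072 0.002 0 0 0.0918",
)

```text
time_s: 1.2
eef_pos: [0.4675, 0.2531, 0.3847]
orientation: [1.85, 2.539, 0.0]
ft_force: [0.1, -0.3, -0.6]
width: 0.0854
```

>>> step_arm(
  motion="0 -0.0439 0.0113 0.002 0 0 0.0918; 0 -0.0426 0.0153 0.002 0 0 0.0918; 0 -0.0411 0.0191 0.002 0 0 0.0918; 0 0 0 0 0 0 0; 0 0 0 0 0 0 0; 0 0 0 0 0 0 0",
)

```text
time_s: 1.8
eef_pos: [0.5395, 0.1407, 0.3785]
orientation: [-2.175, -2.265, 0.001]
ft_force: [0.8, -0.0, 0.5]
width: 0.0851
```

Run:
```python
from h import *
st()
snap('wrist','w1')
plan((.504,-.30,.38),.085,10)
```

```text
1.8 [0.5395 0.1407 0.3785] yang 0.0404 z [-0.001  0.    -1.   ] F [ 0.82 -0.01  0.48] w 0.0851 q [0.21 0.06 1.89 0.   1.19 0.17]
0 -0.0439 -0.0054 -0.0002 -0.0000 -0.0000 -0.0044; 0 -0.0439 -0.0055 -0.0002 -0.0000 -0.0000 -0.0044; 0 -0.0439 -0.0057 -0.0002 -0.0000 -0.0000 -0.0044; 0 -0.0439 -0.0059 -0.0002 -0.0000 -0.0000 -0.0044; 0 -0.0438 -0.0061 -0.0001 -0.0000 -0.0000 -0.0044; 0 -0.0438 -0.0063 -0.0001 -0.0000 -0.0000 -0.0044; 0 -0.0438 -0.0065 -0.0001 -0.0000 -0.0000 -0.0044; 0 -0.0437 -0.0067 -0.0001 -0.0000 -0.0000 -0.0044; 0 -0.0437 -0.0069 -0.0001 -0.0000 -0.0000 -0.0044; 0 -0.0437 -0.0071 -0.0001 -0.0000 -0.0000 -0.0044
```

View pics/w1.png

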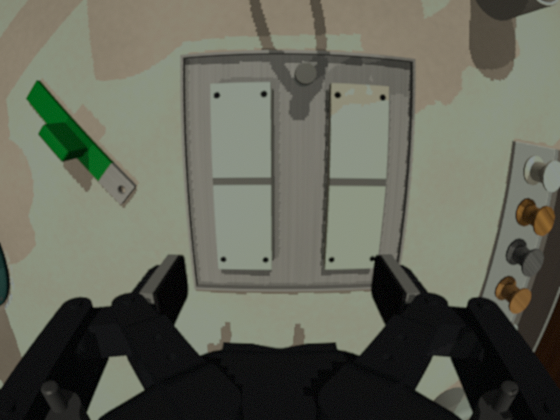

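The wrist view shows both plates. The near plate spans (210,82) to (272,270) with its mid line at row 184, and the far plate spans (330,84) to (383,270) with its line at row 181. The vial is at (305,73).

Run:
```python
from h import *
c,s=ld('w1'); t,s0=ld('top0')
g=cv2.cvtColor(c['pixels'],cv2.COLOR_RGB2GRAY)
for k,P in dict(near=[(210,82),(271,81),(272,270),(219,271)],nline=[(213,183.5),(271,183.5)],far=[(331,83),(388,85),(383,270),(325,269)],fline=[(329,181),(387,181)]).items():
    X=np.array([atz(c,s,*p,.024)[:2] for p in P]);print(k,X.round(4).tolist(),X.mean(0).round(4))
for k,a,b in (('near',(182,212),(242,183.5)),('far',(181,154),(358,181))): print(k,tri((t,s0,*a),(c,s,*b)))
```

```text
near [[0.4657, 0.2418], [0.5261, 0.2433], [0.5339, 0.043], [0.4743, 0.0384]] [0.5    0.1416]
nline [[0.4701, 0.1384], [0.5298, 0.1405]] [0.4999 0.1395]
far [[0.585, 0.2446], [0.644, 0.2484], [0.6614, 0.0451], [0.5929, 0.046]] [0.6209 0.146 ]
fline [[0.5888, 0.1456], [0.6511, 0.1487]] [0.62   0.1472]
near (array([0.49873052, 0.13912705, 0.01973373]), [np.float64(0.001229031488446013), np.float64(0.001229031488445956)])
far (array([0.61936555, 0.14642081, 0.02083639]), [np.float64(0.0007110123151368154), np.float64(0.0007110123151369318)])
```

>>> step_arm(
  motion="0 -0.0439 -0.0054 0 0 0 -0.0044; 0 -0.0439 -0.0055 0 0 0 -0.0044; 0 -0.0439 -0.0057 0 0 0 -0.0044; 0 -0.0439 -0.0059 0 0 0 -0.0044; 0 -0.0438 -0.0061 0 0 0 -0.0044; 0 -0.0438 -0.0063 0 0 0 -0.0044; 0 -0.0438 -0.0065 0 0 0 -0.0044; 0 -0.0437 -0.0067 0 0 0 -0.0044; 0 -0.0437 -0.0069 0 0 0 -0.0044; 0 -0.0437 -0.0071 0 0 0 -0.0044",
)

```text
time_s: 2.85
eef_pos: [0.5042, -0.3009, 0.379]
orientation: [2.123, 2.315, 0.001]
ft_force: [0.9, -0.3, 1.3]
width: 0.0855
```

>>> step_arm(
  motion="0 0 0 0.04 0 0 0; 0 0 0 0.02 0 0 0; 0 0 0 0 0 0 0; 0 0 0 0 0 0 0",
)

```text
time_s: 3.25
eef_pos: [0.5044, -0.2997, 0.3188]
orientation: [-2.124, -2.314, 0.0]
ft_force: [0.3, 1.3, 0.7]
width: 0.0856
```

Run:
```python
from h import *
st()
snap('wrist','w2')
```

```text
3.25 [ 0.5044 -0.2997  0.3188] yang 0.0856 z [-0.001  0.    -1.   ] F [0.29 1.27 0.74] w 0.0856 q [-0.58  0.17  1.89  0.    1.09 -0.66]
```

View pics/w2.png

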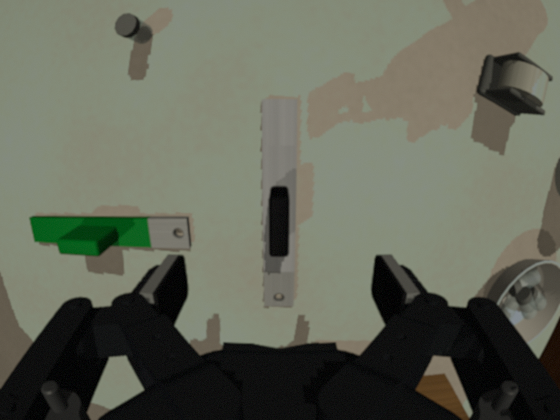

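The wrist view shows the bar from row 97 (plain end, columns 263–300) to row 306 (holed end, columns 264–293). The hole is at (279,296) and the grip top spans about (271,188) to (287,255).

Run:
```python
from h import *
c,s=ld('w2'); t,s0=ld('top0')
f=lambda p,z:atz(c,s,*p,z)[:2]
a=f((281.5,97),.008);b=f((278.5,306),.008);h=f((279,296),.008)
print('plain',a,'holed',b,'len',np.hypot(*(a-b)),'ctr',(a+b)/2,'yang',np.arctan2(*(b-a)[::-1])+np.pi/2,'hole',h)
print('widths',f((263,97),.008),f((300,97),.008),f((264,306),.008),f((293,306),.008))
g=[f(p,.052) for p in((271,188),(287,188),(287,255),(270,255))];print('grip',np.array(g).round(4),np.mean(g,0))
print(tri((t,s0,446,211),(c,s,279,296)),tri((t,s0,406,211),(c,s,279,221)))
plan((.504,-.316,.26),.085,3)
```

```text
plain [ 0.4980297  -0.21527153] holed [ 0.51227105 -0.41592574] len 0.20115896756212515 ctr [ 0.50515037 -0.31559863] yang 0.0708558000393591 hole [ 0.51176227 -0.40380387]
widths [ 0.4824486  -0.21650973] [ 0.51360528 -0.21383693] [ 0.49761813 -0.41725558] [ 0.52693345 -0.41475857]
grip [[ 0.4959 -0.2849]
 [ 0.5077 -0.2839]
 [ 0.5126 -0.338 ]
 [ 0.4992 -0.3391]] [ 0.50386016 -0.31147012]
(array([ 5.12316889e-01, -4.08511842e-01,  4.94865849e-04]), [np.float64(0.00018215006471309083), np.float64(0.00018215006471300677)]) (array([ 0.50465578, -0.31321631,  0.04467591]), [np.float64(0.0008037849696857667), np.float64(0.0008037849696858404)])
0 -0.0053 -0.0008 0.0200 0.0005 0.0003 0.0002; 0 -0.0053 -0.0008 0.0200 0.0005 0.0003 0.0002; 0 -0.0053 -0.0007 0.0200 0.0005 0.0003 0.0002
```

Run:
```python
from h import *
t,s0=ld('top0');print(atz(t,s0,418,256,.008))
plan((.5053,-.3235,.191),.075,4)
```

```text
[ 0.41709121 -0.34658407  0.008     ]
0 -0.0058 -0.0004 0.0322 0.0003 0.0002 0.0026; 0 -0.0058 -0.0004 0.0322 0.0003 0.0002 0.0026; 0 -0.0058 -0.0004 0.0322 0.0003 0.0002 0.0026; 0 -0.0059 -0.0004 0.0322 0.0003 0.0002 0.0026
```

>>> step_arm(
  motion="0 -0.0058 -0.0004 0.032 0 0 0.0026; 0 -0.0058 -0.0004 0.032 0 0 0.0026; 0 -0.0058 -0.0004 0.032 0 0 0.0026; 0 -0.0059 -0.0004 0.032 0 0 0.0026; 0 0 0 0 0 0 0; 0 0 0 0 0 0 0",
)

```text
time_s: 3.9
eef_pos: [0.5051, -0.3241, 0.192]
orientation: [2.137, 2.301, 0.0]
ft_force: [-0.1, -0.8, 0.5]
width: 0.0854
```

>>> step_arm(
  motion="1 0 0 0 0 0 0; 1 0 0 0 0 0 0; 1 0 0 0 0 0 0; 1 0 0 0 0 0 0; 1 0 0 0 0 0 0; 1 0 0 0 0 0 0; 1 0 0 0 0 0 0; 1 0 0 0 0 0 0",
  grip_force=60,
)

```text
time_s: 4.7
eef_pos: [0.5046, -0.3243, 0.1914]
orientation: [2.138, 2.301, 0.0]
ft_force: [-1.1, 1.9, 6.0]
width: 0.0154
```

Run:
```python
from h import *
st()
```

```text
4.7 [ 0.5046 -0.3243  0.1914] yang 0.0732 z [ 0.001 -0.    -1.   ] F [-1.08  1.88  5.98] w 0.0154 q [-0.61  0.34  1.94  0.    0.86 -0.69]
```

>>> step_arm(
  motion="1 0 0 -0.01 0 0 0; 1 0 0 -0.02 0 0 0; 1 0 0 -0.03 0 0 0; 1 0 0 -0.02 0 0 0; 1 0 0 -0.01 0 0 0; 1 0 0 0 0 0 0; 1 0 0 0 0 0 0",
)

```text
time_s: 5.4
eef_pos: [0.5037, -0.3239, 0.2797]
orientation: [-2.138, -2.3, 0.0]
ft_force: [-0.5, -0.0, -2.9]
width: 0.0152
```

Run:
```python
from h import *
st()
plan((.4999,.1317,.281),.042,13,1)
```

```text
5.4 [ 0.5037 -0.3239  0.2797] yang 0.0732 z [-0.001  0.001 -1.   ] F [-0.47 -0.01 -2.94] w 0.0152 q [-0.61  0.23  1.89 -0.    1.02 -0.69]
1 0.0350 0.0023 -0.0001 -0.0001 -0.0001 0.0024; 1 0.0350 0.0022 -0.0001 -0.0001 -0.0001 0.0024; 1 0.0350 0.0021 -0.0001 -0.0001 -0.0001 0.0024; 1 0.0350 0.0020 -0.0001 -0.0001 -0.0001 0.0024; 1 0.0350 0.0019 -0.0001 -0.0001 -0.0001 0.0024; 1 0.0350 0.0018 -0.0001 -0.0001 -0.0001 0.0024; 1 0.0350 0.0018 -0.0001 -0.0001 -0.0001 0.0024; 1 0.0350 0.0017 -0.0001 -0.0001 -0.0001 0.0024; 1 0.0350 0.0016 -0.0001 -0.0001 -0.0001 0.0024; 1 0.0350 0.0015 -0.0001 -0.0001 -0.0001 0.0024
1 0.0350 0.0014 -0.0001 -0.0001 -0.0001 0.0024; 1 0.0350 0.0013 -0.0001 -0.0001 -0.0001 0.0024; 1 0.0350 0.0013 -0.0001 -0.0001 -0.0001 0.0024
```

>>> step_arm(
  motion="1 0.015 0.0023 0 0 0 0.0024; 1 0.035 0.0022 0 0 0 0.0024; 1 0.035 0.0021 0 0 0 0.0024; 1 0.035 0.0020 0 0 0 0.0024; 1 0.035 0.0019 0 0 0 0.0024; 1 0.035 0.0018 0 0 0 0.0024; 1 0.035 0.0018 0 0 0 0.0024; 1 0.035 0.0017 0 0 0 0.0024; 1 0.035 0.0016 0 0 0 0.0024; 1 0.035 0.0015 0 0 0 0.0024",
)

```text
time_s: 6.4
eef_pos: [0.5013, 0.0085, 0.2791]
orientation: [-2.165, -2.274, 0.003]
ft_force: [-0.1, -0.3, -2.0]
width: 0.0153
```

>>> step_arm(
  motion="1 0.035 0.0014 0 0 0 0.0024; 1 0.035 0.0013 0 0 0 0.0024; 1 0.035 0.0013 0 0 0 0.0024; 1 0.015 0 0.01 0 0 0; 1 0.005 0 0.02 0 0 0; 1 0 0 0.01 0 0 0; 1 0 0 0 0 0 0; 1 0 0 0 0 0 0; 1 0 0 0 0 0 0",
)

```text
time_s: 7.3
eef_pos: [0.5014, 0.1309, 0.2412]
orientation: [2.175, 2.266, 0.001]
ft_force: [0.6, -0.0, -1.2]
width: 0.015
```

Run:
```python
from h import *
st()
snap('wrist','w3')
plan((.4999,.1317,.224),.042,2,1)
```

```text
7.3 [0.5014 0.1309 0.2412] yang 0.041 z [ 0.001  0.    -1.   ] F [ 0.63 -0.01 -1.23] w 0.015 q [ 0.21  0.13  2.09 -0.    0.92  0.17]
1 0.0004 -0.0008 0.0087 0.0007 -0.0001 -0.0005; 1 0.0004 -0.0008 0.0087 0.0007 -0.0001 -0.0005
```

View pics/w3.png

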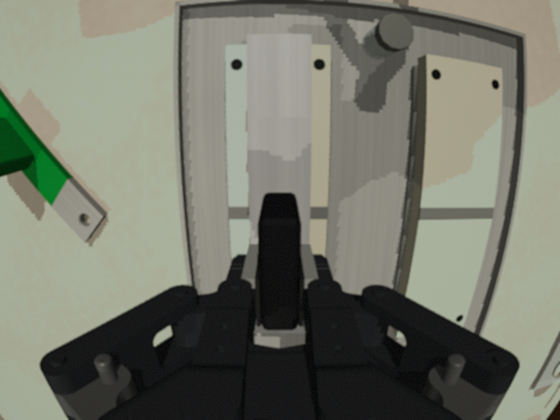

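The bar (columns 248–312, tip at row 34) sits centred over the near plate (columns 226–330, end at row 45, line at row 213).

Run:
```python
from h import *
c,s=ld('w3')
zt=s['eef_pos'][2]-.1914+.008
a=atz(c,s,279.5,34,zt);p=atz(c,s,278,45,.024);l=atz(c,s,278.5,213,.024)
print('tip',a,'plate end',p,'line',l); print('bar ctr', a[:2]-.1*np.array([-.042,1]))
for u in ((229,213),(328,213),(226,45),(330,45)): print(atz(c,s,*u,.024))
for u in ((248,100),(311.5,100)): print(atz(c,s,*u,zt))
```

```text
tip [0.49640459 0.23820834 0.05781733] plate end [0.49554074 0.24018183 0.024     ] line [0.4996655 0.1419993 0.024    ]
bar ctr [0.50060459 0.13820834]
[0.46987681 0.14079167 0.024     ]
[0.5294449  0.14312612 0.024     ]
[0.46609077 0.23983758 0.024     ]
[0.52490184 0.24209227 0.024     ]
[0.48314692 0.20619361 0.05781733]
[0.51237705 0.20735713 0.05781733]
```

>>> step_arm(
  motion="1 0.0025 -0.001 0.009 0 0 0; 1 0 0 0.008 0 0 0; 1 0 0 0.002 0 0 0; 1 0 0 0 0 0 0; 1 0 0 0 0 0 0",
)

```text
time_s: 7.85
eef_pos: [0.4999, 0.1339, 0.2215]
orientation: [-2.174, -2.268, 0.0]
ft_force: [-0.3, -0.1, -1.8]
width: 0.0151
```

>>> step_arm(
  motion="1 0 0 0.001 0 0 0; 1 0 0 0.001 0 0 0; 1 0 0 0 0 0 0; 1 0 0 0 0 0 0",
)

```text
time_s: 8.25
eef_pos: [0.4999, 0.1339, 0.2198]
orientation: [2.174, 2.268, 0.0]
ft_force: [0.0, -0.8, -2.5]
width: 0.0154
```

>>> step_arm(
  motion="1 0 0 0.001 0 0 0; 1 0 0 0 0 0 0; 1 0 0 0 0 0 0",
)

```text
time_s: 8.55
eef_pos: [0.4998, 0.1339, 0.2186]
orientation: [-2.174, -2.268, 0.0]
ft_force: [-0.3, -0.6, -2.0]
width: 0.0151
```

>>> step_arm(
  motion="1 0 0 0.001 0 0 0; 1 0 0 0 0 0 0; 1 0 0 0 0 0 0",
)

```text
time_s: 8.85
eef_pos: [0.4998, 0.1339, 0.2176]
orientation: [-2.174, -2.268, 0.0]
ft_force: [-0.7, 0.5, -2.3]
width: 0.015
```

>>> step_arm(
  motion="1 0 0 0.001 0 0 0; 1 0 0 0 0 0 0; 1 0 0 0 0 0 0",
)

```text
time_s: 9.15
eef_pos: [0.4998, 0.1339, 0.2166]
orientation: [-2.174, -2.268, 0.0]
ft_force: [-0.0, 0.4, -3.4]
width: 0.0149
```

>>> step_arm(
  motion="1 0 0 0.0007 0 0 0; 1 0 0 0 0 0 0; 1 0 0 0 0 0 0",
)

```text
time_s: 9.45
eef_pos: [0.4999, 0.1339, 0.216]
orientation: [-2.174, -2.268, 0.0]
ft_force: [-0.5, -0.8, -1.8]
width: 0.0147
```

>>> step_arm(
  motion="1 0 0 0.0007 0 0 0; 1 0 0 0 0 0 0; 1 0 0 0 0 0 0",
)

```text
time_s: 9.75
eef_pos: [0.4999, 0.1338, 0.2152]
orientation: [-2.174, -2.268, 0.0]
ft_force: [0.5, -0.2, -1.6]
width: 0.015
```

>>> step_arm(
  motion="1 0 0 0.0007 0 0 0; 1 0 0 0 0 0 0; 1 0 0 0 0 0 0",
)

```text
time_s: 10.05
eef_pos: [0.4998, 0.1339, 0.2145]
orientation: [-2.174, -2.268, 0.0]
ft_force: [0.5, 0.6, -2.3]
width: 0.0152
```

>>> step_arm(
  motion="1 0 0 0.0007 0 0 0; 1 0 0 0 0 0 0; 1 0 0 0 0 0 0",
)

```text
time_s: 10.35
eef_pos: [0.5, 0.1339, 0.2141]
orientation: [2.174, 2.268, 0.0]
ft_force: [-1.0, -0.5, -0.0]
width: 0.0151
```

>>> step_arm(
  motion="1 0 0 0.0005 0 0 0; 1 0 0 0 0 0 0; 1 0 0 0 0 0 0",
)

```text
time_s: 10.65
eef_pos: [0.5, 0.1339, 0.2138]
orientation: [2.174, 2.268, 0.0]
ft_force: [-2.1, -1.2, 6.1]
width: 0.015
```

Run:
```python
from h import *
st(); snap('wrist','w4')
```

```text
10.65 [0.5    0.1339 0.2138] yang 0.042 z [ 0.  0. -1.] F [-2.09 -1.18  6.08] w 0.015 q [0.21 0.17 2.11 0.   0.87 0.17]
```

>>> step_arm(
  motion="0.5 0 0 -0.0003 0 0 0; 0.5 0 0 0 0 0 0; 0.5 0 0 0 0 0 0; 0.5 0 0 0 0 0 0; 0.5 0 0 0 0 0 0; 0.5 0 0 0 0 0 0",
)

```text
time_s: 11.3
eef_pos: [0.4999, 0.1339, 0.2136]
orientation: [-2.174, -2.268, 0.0]
ft_force: [-0.3, -0.5, -0.2]
width: 0.0429
```

Run:
```python
from h import *
st(); snap('wrist','w5')
a=cv2.imread('pics/w4.png');b=cv2.imread('pics/w5.png')
g=[cv2.cvtColor(x,6)[0:200,250:310].astype(float).mean(1) for x in(a,b)]
print(g[0][:60:2].round(),g[1][:60:2].round())
cv2.imwrite('pics/w45.png',np.hstack([a[0:300,160:420],b[0:300,160:420]]))
```

```text
11.3 [0.4999 0.1339 0.2136] yang 0.042 z [-0. -0. -1.] F [-0.3  -0.52 -0.21] w 0.0429 q [ 0.21  0.17  2.11 -0.    0.86  0.17]
[ 98.  99. 107. 129. 143. 154. 154. 154. 154. 153. 153. 153. 153. 153.
 152. 144. 141. 159. 167. 166. 166. 166. 166. 166. 166. 166. 166. 166.
 166. 166.] [ 98. 100. 110. 129. 147. 154. 154. 153. 153. 153. 153. 153. 153. 152.
 150. 143. 141. 162. 166. 166. 166. 166. 166. 166. 166. 166. 166. 166.
 166. 166.]
```

View pics/w45.png

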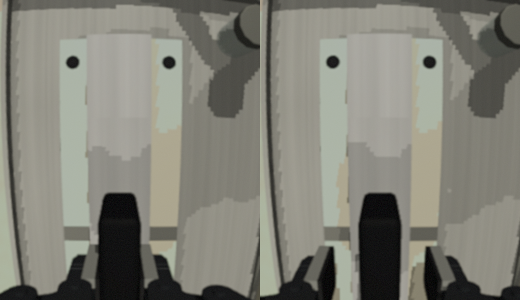

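The bar did not tip when released: its tip is at row 34 in both frames. The contact height (about 22.8 mm) is also below the lowest possible ridge, so the near plate is the sound one. I'll regrip and carry the bar to the far plate.

>>> step_arm(
  motion="1 0 0 0 0 0 0; 1 0 0 0 0 0 0; 1 0 0 0 0 0 0; 1 0 0 0 0 0 0; 1 0 0 0 0 0 0",
)

```text
time_s: 11.85
eef_pos: [0.4999, 0.1339, 0.2138]
orientation: [2.174, 2.268, 0.0]
ft_force: [-0.7, -0.3, 1.9]
width: 0.0149
```

>>> step_arm(
  motion="1 0 0 -0.01 0 0 0; 1 0 0 -0.02 0 0 0; 1 0 0 -0.01 0 0 0; 1 0 0.02 0 0 0 0; 1 0 0.035 0 0 0 0; 1 0 0.035 0 0 0 0; 1 0 0.02 0 0 0 0; 1 0 0.01 0 0 0 0; 1 0 0 0.01 0 0 0; 1 0 0 0 0 0 0",
)

```text
time_s: 12.85
eef_pos: [0.6179, 0.1387, 0.2413]
orientation: [-2.172, -2.265, 0.006]
ft_force: [-0.7, 0.3, -2.3]
width: 0.015
```

>>> step_arm(
  motion="1 0 0 0 0 0 0; 1 0 0 0 0 0 0",
)

```text
time_s: 13.05
eef_pos: [0.6187, 0.1389, 0.2433]
orientation: [-2.173, -2.267, 0.002]
ft_force: [-1.0, -0.1, -1.7]
width: 0.0154
```

Run:
```python
from h import *
c,s=ld('w5'); print(atz(c,s,280,34,.031),atz(c,s,280,39,.023))
st(); snap('wrist','w6')
```

```text
[0.49484406 0.24098729 0.031     ] [0.49488384 0.24043769 0.023     ]
13.05 [0.6187 0.1389 0.2433] yang 0.0422 z [-0.001 -0.    -1.   ] F [-0.98 -0.09 -1.69] w 0.0154 q [0.18 0.33 1.84 0.   0.98 0.14]
```

View pics/w6.png

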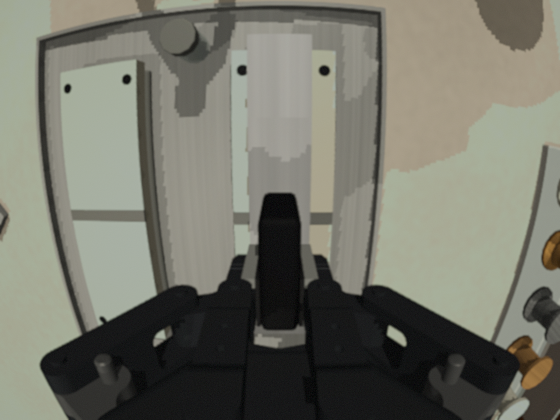

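The bar (columns 248–312, tip at row 34) is over the far plate (columns 232–336, line at row 218, columns 234–333, end at row 51), a few pixels left of its centre.

Run:
```python
from h import *
c,s=ld('w6'); zt=s['eef_pos'][2]-.1910+.008
y=np.array([-.042,1])
print('line',atz(c,s,283.5,218,.0245),'end',atz(c,s,284,51,.0225),'tip',atz(c,s,279.5,34,zt), 'barctr',atz(c,s,279.5,34,zt)[:2]-.1*y)
```

```text
line [0.61962495 0.14646602 0.0245    ] end [0.61573245 0.24547696 0.0225    ] tip [0.61315311 0.24611627 0.06033096] barctr [0.61735311 0.14611627]
```

>>> step_arm(
  motion="1 0 0.002 0.009 0 0 0; 1 0 0 0.01 0 0 0; 1 0 0 0.003 0 0 0; 1 0 0 0 0 0 0; 1 0 0 0 0 0 0",
)

```text
time_s: 13.6
eef_pos: [0.6217, 0.139, 0.2213]
orientation: [-2.174, -2.267, 0.001]
ft_force: [0.6, 0.7, -1.5]
width: 0.0155
```

>>> step_arm(
  motion="1 0 0 0.001 0 0 0; 1 0 0 0 0 0 0; 1 0 0 0 0 0 0",
)

```text
time_s: 13.9
eef_pos: [0.6219, 0.139, 0.221]
orientation: [2.174, 2.267, 0.001]
ft_force: [-0.9, 0.8, -1.7]
width: 0.0154
```

>>> step_arm(
  motion="1 0 0 0.0007 0 0 0; 1 0 0 0 0 0 0; 1 0 0 0 0 0 0",
)

```text
time_s: 14.2
eef_pos: [0.6217, 0.139, 0.22]
orientation: [2.174, 2.268, -0.0]
ft_force: [-0.1, -0.6, -2.7]
width: 0.0148
```

>>> step_arm(
  motion="1 0 0 0.0007 0 0 0; 1 0 0 0 0 0 0; 1 0 0 0 0 0 0",
)

```text
time_s: 14.5
eef_pos: [0.6217, 0.139, 0.2192]
orientation: [-2.174, -2.268, 0.0]
ft_force: [0.5, 0.5, -1.7]
width: 0.0154
```

>>> step_arm(
  motion="1 0 -0.001 0.0007 0 0 0; 1 0 0 0 0 0 0; 1 0 0 0 0 0 0",
)

```text
time_s: 14.8
eef_pos: [0.6207, 0.1389, 0.2185]
orientation: [-2.174, -2.268, 0.0]
ft_force: [0.6, 0.4, -2.5]
width: 0.0152
```

>>> step_arm(
  motion="1 0 0 0.0006 0 0 0; 1 0 0 0 0 0 0; 1 0 0 0 0 0 0",
)

```text
time_s: 15.1
eef_pos: [0.6208, 0.1389, 0.218]
orientation: [-2.174, -2.268, 0.0]
ft_force: [0.5, -0.7, -2.5]
width: 0.0149
```

>>> step_arm(
  motion="1 0 0 0.0006 0 0 0; 1 0 0 0 0 0 0; 1 0 0 0 0 0 0",
)

```text
time_s: 15.4
eef_pos: [0.6208, 0.1389, 0.2174]
orientation: [-2.174, -2.268, 0.0]
ft_force: [-0.0, 1.2, -1.7]
width: 0.0156
```

>>> step_arm(
  motion="1 0 0 0.0006 0 0 0; 1 0 0 0 0 0 0; 1 0 0 0 0 0 0",
)

```text
time_s: 15.7
eef_pos: [0.6208, 0.139, 0.2169]
orientation: [2.174, 2.268, 0.0]
ft_force: [-0.4, 0.2, -3.2]
width: 0.0152
```

>>> step_arm(
  motion="1 0 0 0.0005 0 0 0; 1 0 0 0 0 0 0; 1 0 0 0 0 0 0",
)

```text
time_s: 16.0
eef_pos: [0.6209, 0.1389, 0.2166]
orientation: [2.174, 2.267, 0.0]
ft_force: [-1.6, -1.2, 1.3]
width: 0.0153
```

>>> step_arm(
  motion="1 0 0 0.0005 0 0 0; 1 0 0 0 0 0 0; 1 0 0 0 0 0 0",
)

```text
time_s: 16.3
eef_pos: [0.6209, 0.139, 0.2164]
orientation: [2.174, 2.267, 0.0]
ft_force: [-1.8, -0.8, 5.5]
width: 0.0149
```

Run:
```python
from h import *
snap('wrist','w7')
```

>>> step_arm(
  motion="0.9 0 0 -0.0003 0 0 0; 0.8 0 0 0 0 0 0; 0.7 0 0 0 0 0 0; 0.5 0 0 0 0 0 0; 0.5 0 0 0 0 0 0; 0.5 0 0 0 0 0 0; 0.5 0 0 0 0 0 0",
)

```text
time_s: 17.05
eef_pos: [0.6208, 0.139, 0.216]
orientation: [-2.174, -2.268, 0.0]
ft_force: [-0.2, -0.9, -0.3]
width: 0.0425
```

Run:
```python
from h import *
st(); snap('wrist','w8')
a=cv2.imread('pics/w7.png');b=cv2.imread('pics/w8.png')
cv2.imwrite('pics/w78.png',np.hstack([a[0:300,160:420],b[0:300,160:420]]))
```

```text
17.05 [0.6208 0.139  0.216 ] yang 0.042 z [-0.  0. -1.] F [-0.16 -0.88 -0.31] w 0.0425 q [0.18 0.37 1.85 0.   0.93 0.14]
```

View pics/w78.png

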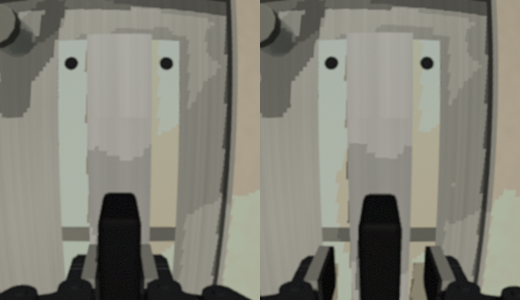

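Left (gripped) and right (released), the bar tip is at row 33–34 in both. After release the bar looks slightly wider and the grip top moves from row 193 to 195, so I'll measure it numerically against the near plate.

Run:
```python
from h import *
for A,B in(('w4','w5'),('w7','w8'),('w5','w8')):
    im=[cv2.cvtColor(ld(f)[0]['pixels'],cv2.COLOR_RGB2GRAY).astype(float) for f in(A,B)]
    out=[]
    for g in im:
        L=[];Rr=[]
        for r in range(60,140,4):
            row=cv2.GaussianBlur(g,(5,5),1)[r-2:r+3].mean(0);d=np.gradient(row)
            def pk(lo,hi):
                x=np.arange(lo,hi);w=np.abs(d[lo:hi]);i=w.argmax();k=slice(max(i-2,0),i+3);return (x[k]*w[k]).sum()/w[k].sum()
            L.append(pk(238,256));Rr.append(pk(304,322))
        col=cv2.GaussianBlur(g,(5,5),1)[20:45,262:298].mean(1)
        gr=np.gradient(cv2.GaussianBlur(g,(5,5),1)[180:206,272:288].mean(1))
        out.append((np.median(Rr)-np.median(L),np.polyfit(range(60,140,4),np.array(Rr)-L,1).round(3).tolist(),20+np.abs(np.gradient(col)).argmax(),180+np.abs(gr).argmax()))
    print(A,B,*out,sep='\n ')
```

```text
w4
 w5
 (np.float64(70.56266297612962), [-0.16, 86.046], np.int64(33), np.int64(192))
 (np.float64(66.5191815170271), [-0.143, 83.79], np.int64(33), np.int64(193))
w7
 w8
 (np.float64(66.57257057508338), [-0.142, 81.977], np.int64(33), np.int64(192))
 (np.float64(67.6808187450664), [-0.14, 82.902], np.int64(32), np.int64(194))
w5
 w8
 (np.float64(66.5191815170271), [-0.143, 83.79], np.int64(33), np.int64(193))
 (np.float64(67.6808187450664), [-0.14, 82.902], np.int64(32), np.int64(194))
```

>>> step_arm(
  motion="0.5 0 0 -0.01 0 0 0; 0.5 0 0 -0.03 0 0 0; 0.5 0 0 -0.03 0 0 0; 1 0.01 0 0 0 0 0; 1 0.03 0 0 0 0 0; 1 0.033 0 0 0 0 0; 1 0.01 0 0 0 0 0; 1 0 0 0.02 0 0 0; 1 0 0 0.02 0 0 0; 1 0 0 0.02 0 0 0",
)

```text
time_s: 18.1
eef_pos: [0.6171, 0.2219, 0.2255]
orientation: [2.173, 2.268, -0.0]
ft_force: [0.5, -0.0, -0.4]
width: -0.0005
```

>>> step_arm(
  motion="1 0 0 0.005 0 0 0; 1 0 0 0.003 0 0 0; 1 0 0 0 0 0 0; 1 0 0 0 0 0 0; 1 0 0 0 0 0 0",
)

```text
time_s: 18.6
eef_pos: [0.6179, 0.222, 0.2194]
orientation: [2.174, 2.267, 0.003]
ft_force: [0.5, 0.2, -0.0]
width: 0.0001
```

Run:
```python
from h import *
st()
c,_=snap('top','t1'); p=c['pixels'][115:255,110:260]
c2,_=snap('scene','s1'); q=c2['pixels'][150:290,285:470]
q=cv2.resize(q,(150*185//150,140)); 
cv2.imwrite('pics/ts1.png',cv2.resize(np.hstack([p,q])[:,:,::-1],None,fx=2.3,fy=2.3,interpolation=cv2.INTER_CUBIC))
```

```text
18.6 [0.6179 0.222  0.2194] yang 0.0419 z [ 0.002  0.001 -1.   ] F [ 0.46  0.15 -0.02] w 0.0001 q [ 0.31  0.39  1.8  -0.    0.95  0.27]
```

View pics/ts1.png

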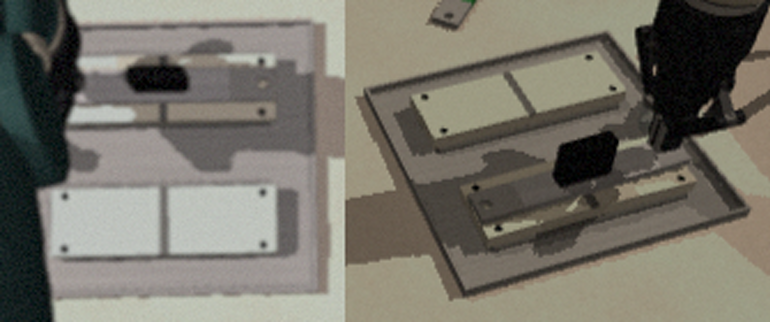

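The views show the bar centred on the far plate, holed end at (263,84) in the left crop, with the closed fingers above the plain end at (668,130) in the right crop. Next I press the plain end.

>>> step_arm(
  motion="1 0 0 0.004 0 0 0; 1 0 0 0.003 0 0 0; 1 0 0 0 0 0 0; 1 0 0 0 0 0 0; 1 0 0 0 0 0 0",
)

```text
time_s: 19.2
eef_pos: [0.6173, 0.2219, 0.211]
orientation: [-2.174, -2.268, 0.0]
ft_force: [-0.1, 0.3, 1.4]
width: 0.0001
```

>>> step_arm(
  motion="1 0 0 0.001 0 0 0; 1 0 0 0.001 0 0 0; 1 0 0 0 0 0 0; 1 0 0 0 0 0 0",
)

```text
time_s: 19.6
eef_pos: [0.6173, 0.2219, 0.2092]
orientation: [2.174, 2.268, 0.0]
ft_force: [0.1, -0.0, -0.5]
width: 0.0002
```

>>> step_arm(
  motion="1 0 0 0.001 0 0 0; 1 0 0 0 0 0 0; 1 0 0 0 0 0 0",
)

```text
time_s: 19.9
eef_pos: [0.6173, 0.2219, 0.2081]
orientation: [2.174, 2.268, 0.0]
ft_force: [0.1, 1.1, 0.4]
width: -0.0
```

>>> step_arm(
  motion="1 0 0 0.001 0 0 0; 1 0 0 0 0 0 0; 1 0 0 0 0 0 0",
)

```text
time_s: 20.2
eef_pos: [0.6173, 0.2219, 0.2071]
orientation: [2.174, 2.268, 0.0]
ft_force: [-0.2, 0.5, 0.4]
width: 0.0
```

>>> step_arm(
  motion="1 0 0 0.0008 0 0 0; 1 0 0 0 0 0 0; 1 0 0 0 0 0 0",
)

```text
time_s: 20.5
eef_pos: [0.6173, 0.2219, 0.2063]
orientation: [2.174, 2.268, 0.0]
ft_force: [0.1, 0.4, 0.9]
width: 0.0001
```

>>> step_arm(
  motion="1 0 0 0.0007 0 0 0; 1 0 0 0 0 0 0; 1 0 0 0 0 0 0",
)

```text
time_s: 20.8
eef_pos: [0.6173, 0.2219, 0.2056]
orientation: [2.174, 2.268, 0.0]
ft_force: [0.3, 0.2, 0.7]
width: 0.0001
```

>>> step_arm(
  motion="1 0 0 0.0005 0 0 0; 1 0 0 0 0 0 0; 1 0 0 0 0 0 0",
)

```text
time_s: 21.1
eef_pos: [0.6173, 0.2219, 0.2052]
orientation: [2.174, 2.268, 0.0]
ft_force: [0.0, -0.5, 2.2]
width: -0.0
```

>>> step_arm(
  motion="1 0 0 0.0004 0 0 0; 1 0 0 0 0 0 0; 1 0 0 0 0 0 0",
)

```text
time_s: 21.4
eef_pos: [0.6173, 0.2219, 0.205]
orientation: [2.174, 2.268, 0.0]
ft_force: [-0.4, 0.0, 3.2]
width: 0.0
```

>>> step_arm(
  motion="1 0 0 0.0005 0 0 0; 1 0 0 0 0 0 0; 1 0 0 0 0 0 0",
)

```text
time_s: 21.7
eef_pos: [0.6173, 0.2219, 0.2048]
orientation: [2.174, 2.268, 0.0]
ft_force: [-2.4, 0.7, 4.6]
width: -0.0002
```

>>> step_arm(
  motion="1 0 0 0.0003 0 0 0; 1 0 0 0 0 0 0; 1 0 0 0 0 0 0",
)

```text
time_s: 22.0
eef_pos: [0.6174, 0.2219, 0.2047]
orientation: [2.174, 2.268, 0.0]
ft_force: [-2.6, 0.1, 6.9]
width: 0.0
```

>>> step_arm(
  motion="1 0 0 0.0003 0 0 0; 1 0 0 0 0 0 0; 1 0 0 0 0 0 0; 1 0 0 0 0 0 0",
)

```text
time_s: 22.4
eef_pos: [0.6173, 0.222, 0.2046]
orientation: [2.174, 2.268, 0.0]
ft_force: [-3.4, -0.7, 7.7]
width: 0.0001
```

>>> step_arm(
  motion="1 0 0 0 0 0 0; 1 0 0 0 0 0 0; 1 0 0 0 0 0 0",
)

```text
time_s: 22.7
eef_pos: [0.6174, 0.2219, 0.2046]
orientation: [2.174, 2.268, 0.0]
ft_force: [-2.6, 1.5, 8.2]
width: 0.0
```

>>> step_arm(
  motion="1 0 0 -0.002 0 0 0; 1 0 0 -0.01 0 0 0; 1 0 0 -0.03 0 0 0; 1 0 0 -0.04 0 0 0; 1 0 0 0 0 0 0; 1 0 0 0 0 0 0",
)

```text
time_s: 23.3
eef_pos: [0.618, 0.222, 0.2876]
orientation: [2.173, 2.266, 0.005]
ft_force: [1.0, -0.2, -1.0]
width: 0.0003
```

Run:
```python
from h import *
st(); snap('wrist','w9')
plan((.6231,.0720,.286),.042,4,1)
```

```text
23.3 [0.618  0.222  0.2876] yang 0.042 z [ 0.004  0.001 -1.   ] F [ 1.04 -0.17 -1.02] w 0.0003 q [ 0.31  0.32  1.76 -0.    1.06  0.27]
1 -0.0375 -0.0001 -0.0001 0.0001 0.0000 -0.0000; 1 -0.0375 -0.0001 -0.0001 0.0001 0.0000 -0.0000; 1 -0.0375 -0.0001 -0.0001 0.0001 0.0000 -0.0000; 1 -0.0375 -0.0001 -0.0001 0.0001 0.0000 -0.0000
```

View pics/w9.png

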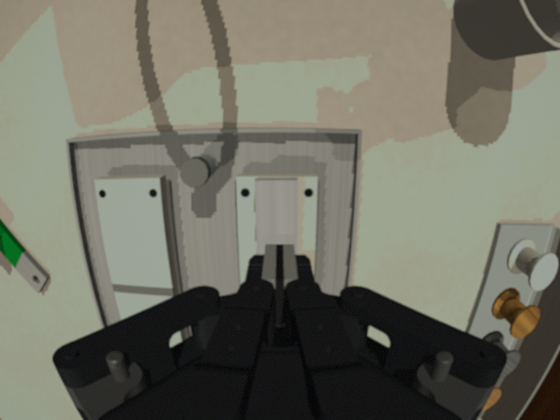

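The bar (columns 256–297, end at row 178) is still centred on the far plate (columns 237–318). Next I move over to the holed end.

>>> step_arm(
  motion="1 -0.02 0 0 0 0 0; 1 -0.04 0 0 0 0 0; 1 -0.04 0 0 0 0 0; 1 -0.035 0 0 0 0 0; 1 -0.015 0 0 0 0 0; 1 0 0 0.02 0 0 0; 1 0 0 0.03 0 0 0; 1 0 0 0.02 0 0 0; 1 0 0 0.004 0 0 0; 1 0 0 0 0 0 0",
)

```text
time_s: 24.35
eef_pos: [0.6226, 0.0719, 0.2098]
orientation: [-2.173, -2.266, 0.004]
ft_force: [-0.5, -0.1, 0.2]
width: 0.0002
```

>>> step_arm(
  motion="1 0 0 0 0 0 0; 1 0 0 0.001 0 0 0; 1 0 0 0 0 0 0; 1 0 0 0 0 0 0",
)

```text
time_s: 24.75
eef_pos: [0.6239, 0.0721, 0.2115]
orientation: [2.173, 2.267, 0.002]
ft_force: [-0.7, 0.4, 0.5]
width: 0.0003
```

Run:
```python
from h import *
st()
```

```text
24.75 [0.6239 0.0721 0.2115] yang 0.0421 z [ 0.002  0.    -1.   ] F [-0.74  0.36  0.54] w 0.0003 q [0.08 0.36 1.87 0.   0.91 0.03]
```

>>> step_arm(
  motion="1 0 0 0.002 0 0 0; 1 0 0 0.001 0 0 0; 1 0 0 0 0 0 0; 1 0 0 0 0 0 0",
)

```text
time_s: 25.15
eef_pos: [0.6235, 0.072, 0.2074]
orientation: [-2.174, -2.267, 0.0]
ft_force: [0.1, -0.5, -0.5]
width: 0.0002
```

>>> step_arm(
  motion="1 0 0 0.0007 0 0 0; 1 0 0 0.0007 0 0 0; 1 0 0 0 0 0 0; 1 0 0 0 0 0 0",
)

```text
time_s: 25.55
eef_pos: [0.6235, 0.072, 0.2061]
orientation: [-2.174, -2.268, 0.0]
ft_force: [-0.1, -0.3, -0.1]
width: -0.0002
```

>>> step_arm(
  motion="1 0 0 0.0007 0 0 0; 1 0 0 0 0 0 0; 1 0 0 0 0 0 0",
)

```text
time_s: 25.85
eef_pos: [0.6236, 0.072, 0.2054]
orientation: [-2.174, -2.268, 0.0]
ft_force: [-0.6, -0.1, -0.3]
width: 0.0002
```

>>> step_arm(
  motion="1 0 0 0.0005 0 0 0; 1 0 0 0 0 0 0; 1 0 0 0 0 0 0",
)

```text
time_s: 26.15
eef_pos: [0.6236, 0.072, 0.2052]
orientation: [2.174, 2.268, 0.0]
ft_force: [-0.6, -1.8, 1.4]
width: -0.0
```

>>> step_arm(
  motion="1 0 0 0.0005 0 0 0; 1 0 0 0 0 0 0; 1 0 0 0 0 0 0",
)

```text
time_s: 26.45
eef_pos: [0.6237, 0.072, 0.2049]
orientation: [2.174, 2.268, 0.0]
ft_force: [-1.1, -0.6, 4.5]
width: 0.0001
```

>>> step_arm(
  motion="1 0 0 0.0004 0 0 0; 1 0 0 0 0 0 0; 1 0 0 0 0 0 0",
)

```text
time_s: 26.75
eef_pos: [0.6237, 0.072, 0.2047]
orientation: [2.174, 2.267, 0.0]
ft_force: [-2.2, -0.3, 6.6]
width: -0.0002
```

>>> step_arm(
  motion="1 0 0 0.0003 0 0 0; 1 0 0 0 0 0 0; 1 0 0 0 0 0 0",
)

```text
time_s: 27.05
eef_pos: [0.6237, 0.072, 0.2046]
orientation: [2.174, 2.267, 0.0]
ft_force: [-3.2, -1.7, 9.1]
width: -0.0
```

>>> step_arm(
  motion="1 0 0 0 0 0 0; 1 0 0 0 0 0 0; 1 0 0 0 0 0 0; 1 0 0 0 0 0 0; 1 0 0 0 0 0 0",
)

```text
time_s: 27.55
eef_pos: [0.6237, 0.072, 0.2046]
orientation: [2.174, 2.267, 0.0]
ft_force: [-4.0, -0.3, 8.3]
width: 0.0
```

>>> step_arm(
  motion="1 0 0 -0.002 0 0 0; 1 0 0 -0.01 0 0 0; 1 0 0 -0.03 0 0 0; 1 0 0 -0.04 0 0 0; 1 -0.02 0 -0.04 0 0 0; 1 -0.04 0 0 0 0 0; 1 -0.04 0 0 0 0 0; 1 -0.02 0 0 0 0 0; 1 0 0 0 0 0 0; 1 0 0 0 0 0 0",
)

```text
time_s: 28.55
eef_pos: [0.6285, -0.0482, 0.3258]
orientation: [-2.176, -2.266, -0.001]
ft_force: [0.1, -0.0, 0.2]
width: -0.0002
```

Run:
```python
from h import *
st(); c,_=snap('top','t2'); b,_=snap('scene','s2')
cv2.imwrite('pics/end.png',cv2.resize(np.hstack([c['pixels'][60:300,100:350],b['pixels'][120:360,200:460]])[:,:,::-1],None,fx=1.5,fy=1.5,interpolation=cv2.INTER_CUBIC))
```

```text
28.55 [ 0.6285 -0.0482  0.3258] yang 0.0406 z [-0.     0.001 -1.   ] F [ 0.09 -0.02  0.16] w -0.0002 q [-0.12  0.24  1.78  0.    1.12 -0.16]
```

View pics/end.png

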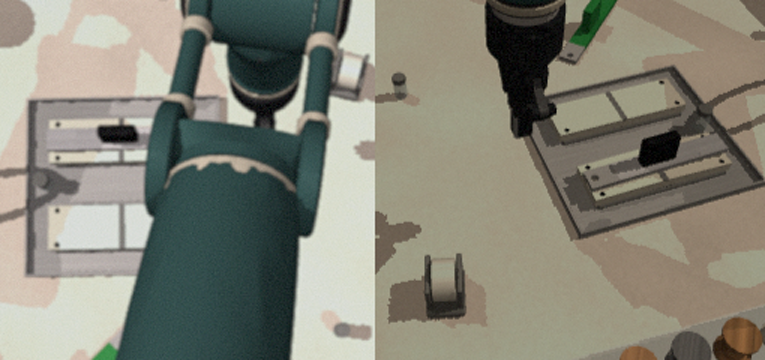

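The straightedge lies on the far plate, with its grip at (118,133) on the left and (659,149) on the right. The vials and tape holder look unmoved, and the gripper is clear.

```bash
python3 -c "
from h import *
order.sign_off()"
```

```text
the job is handed in; nothing more can be done
```

The far plate is the bowed one. I pressed the straightedge there on its plain end and then its holed end, left it lying there released, and handed the job in. The last state reading was at about 28.6 s of the 72 s.

**Which plate:**
- **Near plate:** the bar did not tip when let go, and it touched down at about 22.8 mm, lower than a ridge could be. I judged it sound from that and did not press on it.
- **Far plate:** the bar touched down about 2.5 mm higher and its image shifted slightly on release. The image measurements were only a pixel or two and partly noisy, so the presses are what settled it.

**Presses on the far plate:**

| End | Force | Time above 4 N | What it showed |
|---|---|---|---|
| Plain | up to about 8 N | about 1 s | went down about 2.5 mm under roughly 1 N before going firm, so the bar rocked |
| Holed | up to about 9 N | about 1 s | first touch at the level the plain end had been pressed to, so the bar had fallen back to this end |

**Last checks:** the bar lies centred along the far plate, tipped to the holed end as the last press showed. The gripper is clear of it, and the vials and tape holder look unmoved. I did not measure the final tilt directly.

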